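# Clear the slot of an aquarium equipment rail with a slot scraper

### The job

A bracket has to go onto the slotted rail by the sump, but a coral chip and a bit of shell have got stuck in its T-slot. Pick up the slot scraper, put its blade down into the slot behind both pieces, at the capped end, and push it along the slot so that both drop out of the open end into the scoop; don't use your fingers on them. Then lift the scraper out and lay it down flat on the worktop, leaving everything else where it stands.

Things in the scene. Friction and masses are not known exactly. Their poses are not given: they have to be found in the camera images.
- rail: Slotted aluminium rail bolted flat to the worktop (fixed): 300 mm long, 60 mm wide, 45 mm high. Origin: centre of its underside, on the worktop; x along the slot to the OPEN end, y across, z up. A T-slot runs along the middle of its top: mouth 15 mm wide, lips 6 mm thick (height 39 to 45 mm), under them a hollow 28 mm wide, 25 (slot floor) to 39 mm high.
- slot_open_end (a point): middle of the slot's mouth at the rail's open end (rail x = +150 mm), at the height of the rail's top, 45 mm above the worktop; axes as the rail's.
- slot_capped_end (a point): middle of the slot's mouth at the other end (rail x = -150 mm), closed by a black end cap 5 mm thick and 45 mm high; axes as the rail's. Steel foot angles at rail x = -60 and +60 mm stick out to 60 mm on either side of the rail's middle, below 26 mm high.
- chip_mid (a point): centre of the chip of pale coral rock, 18 x 20 x 10 mm high, about 18 g, loose on the slot floor (centre 30 mm above the worktop) in the capped half, its centre at least 60 mm from the end cap. Too wide for the slot's mouth: it can leave only by the open end, and slides there at a light push.
- shell_mid (a point): centre of the worn round piece of white shell, 19 mm diameter, 10 mm high, about 16 g, loose on the slot floor (centre 30 mm above the worktop), nearer the open end than the chip. It too can leave only by the open end.
- scoop: Flat grey plastic scoop, loose (350 g), on the worktop at the rail's open end: pan 130 mm (x) by 110 mm (y), floor 3 mm thick, walls 22 mm high on three sides, none on the side to the rail (-x), where it begins 2 mm from the rail; a grip 75 mm long on the +x side. Origin: centre of the pan's underside; x away from the rail, z up.
- scraper_grip (a point): Slot scraper (about 120 g, straight): point of the handle to grasp, near the centre of mass, mid-width and mid-height; 13 mm up when it lies. x along it to the blade's tip, y across, z up. Handle: black, flat-sided, x -70 to +40 mm, 22 mm wide (y), 26 mm high (z). It starts lying flat on the worktop beyond the rail's capped end, tip roughly towards the rail.
- scraper_tip (a point): tip of the scraper's blade, 110 mm along x from scraper_grip (same axes). Blade: steel, x +40 to +110 mm from scraper_grip, 8 mm wide (y), 4 mm thick (z), in line with the handle's middle; so with the tip down in the slot the handle clears the rail only when the scraper is pitched over 20 degrees, tip down.
- dose_bottle: closed white plastic bottle with a black cap, 62 mm diameter, 150 mm tall, standing beyond the rail; origin at the centre of its underside; loose, to be left alone
- media_jar: closed amber glass jar with a white lid, 76 mm diameter, 85 mm tall, standing beyond the rail; origin at the centre of its underside; loose, to be left alone
- magnet_cleaner: black magnetic glass cleaner with a bridge handle, 85 x 48 x 43 mm, between the robot and the rail; origin at the centre of its underside; loose, to be left alone
- pipe_union: white pipe union, 58 mm diameter, 54 mm tall, standing between the robot and the rail; origin at the centre of its underside; loose, to be left alone
- bracket: aluminium angle bracket, 50 x 44 x 45 mm, lying beyond the capped end of the rail; origin at the centre of its underside; loose, to be left alone
- coral_plug: small terracotta coral plug, 29 mm diameter, 28 mm tall, standing near the bracket; origin at the centre of its underside; loose, to be left alone
- hex_key: dark steel hex key, 100 x 26 mm, lying flat beyond the rail; origin at the centre of its underside; loose, to be left alone
There are look-alikes about, which are no part of the job. What is shaped like the part that bears scraper_grip but white is not meant.

How it is judged (in metres and radians):
On the way, in this order (a step that is already met when the one before it is completed fails the run):
1. the blade's tip is down in the slot (below its lips), in the capped half, with both pieces still in the slot (z of scraper_tip in the frame of rail between 0.02 and 0.039 m and y of scraper_tip in the frame of rail between -0.009 and 0.009 m and x of scraper_tip in the frame of rail below -0.02 m and x of each of chip_mid, shell_mid in the frame of rail below 0.14 m), for 0.1 s.
2. the blade, still down in the slot, has been pushed to the open end with both pieces ahead of it (z of scraper_tip in the frame of rail between 0.02 and 0.039 m and y of scraper_tip in the frame of rail between -0.009 and 0.009 m and x of scraper_tip in the frame of rail above 0.125 m and x of each of chip_mid, shell_mid in the frame of rail above 0.13 m), for 0.05 s.
At the end, for the whole second after the job is handed in: Both pieces lie at rest in the scoop's pan (centres over the pan, less than 20 mm above the worktop) and the scraper lies flat, released and at rest, on the worktop (grip point below 20 mm, tip below 25 mm), not in the scoop (its grip point more than 90 mm from the scoop's centre) (x of chip_mid in the frame of scoop between -0.068 and 0.065 m and y of chip_mid in the frame of scoop between -0.055 and 0.055 m and height (world z) of each of chip_mid, shell_mid, scraper_grip below 0.02 m and x of shell_mid in the frame of scoop between -0.068 and 0.065 m and y of shell_mid in the frame of scoop between -0.055 and 0.055 m and linear speed of each of chip, shell, scraper below 0.02 m/s and height (world z) of scraper_tip below 0.025 m and horizontal distance between scraper_grip and scoop above 0.09 m); the robot touches nothing.
It fails at once if the robot's fingers or arm touch the pieces (more than 0.5 N) (contact force between any of the fingers, the arm and chip above 0.5 N or contact force between any of the fingers, the arm and shell above 0.5 N).
It fails at once if another thing is moved more than 30 mm from where it stood (distance of any of dose_bottle, media_jar, magnet_cleaner, pipe_union, bracket, coral_plug, hex_key, scoop from where it was at the start of the episode above 0.03 m).
It also fails if it takes over 64 s, if anything falls off the work surface, if the arm or the gripper's body presses on something with over 40 N, if the wrist force passes 120 N, or if a joint passes its speed limit or range.

### The arm

A 6-joint arm with a two-finger parallel gripper is mounted at the origin on the work surface. World frame = base frame: x ahead of the robot, y to its left, z up, the work surface at z = 0. Lengths are in m, angles in degrees, forces in N, time in s.
With the tool pointing down it reaches from about 0.4 to 0.825 m from the base axis. Payload 7 kg.
Tool frame: the origin (TCP) lies midway between the tips of the shut fingers; the grasp point (between the pads) lies 19 mm behind it; z points along the fingers, x is the direction in which the jaws open and shut, and the axes are right-handed (so a half turn about z gives the same grasp; the last joint's range is limited). The gripper opens to 88 mm and grips with 3 to 60 N. Pads are 19 mm wide; open, the fingers measure 130 mm over their backs; the gripper's body (78 mm by 193 mm) begins 47 mm behind the grasp point.
Start: joints at [93.57, 20.546, 0.682, 0, -70.136, -16.507], TCP at [0.151, 0.658, 0.227] pointing down, gripper open.
Joint ranges: [-176.03, 176.03], [-82.01, 121.73], [-58.28, 71.71], [-173.87, 95.51], [-174.79, -0.11], [-173.66, 173.66]. Speed limits (degrees/s): [136.94, 136.94, 172.46, 180, 180, 180].

### API

Orientations are given as [roll, pitch, yaw] about the fixed x, y, z axes, in that order (R = Rz(yaw) Ry(pitch) Rx(roll)).
In Python, from plant import ctrl, vision, nets gives the robot as it stands.
- The arm moves only by the shell command python3 -m jog 'ROWS'. ROWS is text: rows parted by semicolons, each of 7 numbers parted by spaces: the turn, a rotation vector about the tool's x, y, z in units of 0.1 rad (1.0 is 0.1 rad), then the shift along the tool's x, y, z in units of 4 cm (1.0 is 4 cm), then the opening, from -1 (shut) to 1 (fully open). In form: rx ry rz x y z jaw; .... A call has 1 to 8 rows; each row shifts and turns the commanded pose from where the row before left it, along the tool's axes as they then stand; what a row does not reach is not made up. A row lasts 1/8 s, in which the tool goes at most 62.5 mm and 10.7 degrees, less where a joint would pass 70% of its speed; a pose out of reach is approached as far as the arm can. A call with a number of a shift or a turn outside -1 to 1 is refused whole. A call with a gripper value outside its range is refused whole. The fingers move at their own pace and stop on an object; the grip force is fixed at half the most. Time passes only in rows, so rows that do not move let the fingers close. It gives the time, the measured TCP pose, the force and the opening at its end, in the units of the state.
- ctrl.get_obs(): the state, without advancing time (a new reading comes with each control period).
- vision.snapshot(name): name is "scene" or "top"; returns (picture, depth): 400x640x3 uint8, red, green, blue; 400x640 float32, m along the optical axis (not along the pixel's ray), 0 where there is no reading.
- vision.camera_info(name): a dict with "camera_matrix" (3x3 intrinsics, pixels), "camera_from_world" (4x4, takes a point from world to camera coordinates). Camera axes: x right, y down, z forward; pixel columns grow to the right and rows downward; lengths in m; the calibration is good to about 2 mm. A picture is of the moment at which its call begins. camera_info takes no time and is no camera call.
- ctrl.close_job(): hands the job in, once; it reports no verdict.
Trained networks look in the newest picture that a camera, given by its name, has taken for a name from the list of things; names that differ only in an ending like _2 or _b are one class to them, and where a whole thing is asked for, a point or a joint stands for the part that bears it (a point fixed in the world has none). Each returns a list of dicts, best first, with "score" (0 to 1); they miss things now and then, are a little off and sometimes report something else, mostly with a low value. They report only what shows in the picture. A call takes as long as a camera call. They do not tell look-alikes from the thing itself.
- nets.boxes_of(target, camera): "location" ([x, y, z] in m, in world coordinates, good to about 4 mm: the middle of the surface that is visible of it).
The state is a dict: "clock": time; "joint_pos": joint angles; "qvel": joint speeds; "tau": joint torques, N m; "tool_pos": TCP position; "orientation": TCP orientation; "force": force on the tool from outside, world axes, zero at the start; "moment": the same for the moment, N m; "opening": finger opening in m.
Only numpy, scipy, OpenCV 4.12 (cv2) and the standard library are available. Lean on these libraries where they do the work, as an engineer would, in place of code of your own. Each camera call takes 0.05 s, during which the arm holds its last target.

## Working session

There is one attempt and no reset: what is moved stays moved. The work goes in short steps, Python scripts to look and compute and a shell command to move; the robot and the scene stay as the last step left them, time stands still between calls to the robot, and variables do not carry over. Pictures are saved under pics/ and viewed, and the job is handed in when it is done.

```bash
ls; mkdir -p pics; python3 - <<'E'
from plant import ctrl,vision,nets
import cv2,numpy as np
print(ctrl.get_obs())
for n in("scene","top"):
    p,d=vision.snapshot(n); cv2.imwrite(f"pics/{n}0.png",p[:,:,::-1]); np.save(f"{n}0.npy",d)
    print(vision.camera_info(n))
    for t in ["rail","chip_mid","shell_mid","scoop","scraper_grip","scraper_tip","bracket","coral_plug","slot_open_end","slot_capped_end"]:
        try: print(n,t,[(np.round(b["location"],3).tolist(),round(b["score"],2)) for b in nets.boxes_of(t,n)])
        except Exception as e: print(t,e)
E
```

```text
pics
{'clock': 0.0, 'joint_pos': array([ 9.35695959e+01,  2.05906383e+01,  6.34033809e-01, -2.12396541e-02,
       -7.01361781e+01, -1.65060722e+01]), 'qvel': array([ 0.03951609,  0.05293692, -0.07005283,  0.06532956,  0.00613597,
       -0.06906436]), 'tau': array([ 4.82715659e-04, -5.82709765e+01,  2.93049985e+01,  6.99693114e+00,
        6.85519277e-03, -1.65815354e-04]), 'tool_pos': array([0.15103214, 0.65737972, 0.22563014]), 'orientation': array([-1.79992780e+02, -9.46324036e-02, -1.02943715e+02]), 'force': array([-0.59814871,  0.1202578 , -0.31831224]), 'moment': array([ 0.02175403, -0.02053778,  0.04648863]), 'opening': 0.08766660976205168}
{'camera_matrix': array([[429.43916901,   0.        , 314.55528923],
       [  0.        , 429.43916901, 206.68182256],
       [  0.        ,   0.        ,   1.        ]]), 'camera_from_world': array([[ 0.84560641,  0.5335989 , -0.01490039, -0.48361758],
       [ 0.38515166, -0.62921022, -0.67509458, -0.18819525],
       [-0.36960521,  0.56512539, -0.7375807 ,  1.24515296],
       [ 0.        ,  0.        ,  0.        ,  1.        ]])}
sce
[... 969 characters left out ...]
1,  0.91622963],
       [ 0.        ,  0.        ,  0.        ,  1.        ]])}
top rail [([0.593, 0.086, 0.043], 0.7)]
top chip_mid [([0.654, -0.288, 0.005], 0.68), ([0.604, 0.033, 0.035], 0.44)]
top shell_mid []
top scoop [([0.554, 0.316, 0.004], 0.88)]
top scraper_grip [([0.361, 0.218, 0.024], 0.93), ([0.433, -0.261, 0.025], 0.68)]
top scraper_tip [([0.439, -0.257, 0.027], 0.88), ([0.355, 0.222, 0.03], 0.6), ([0.594, 0.115, 0.034], 0.37)]
top bracket [([0.651, -0.287, 0.004], 0.9), ([0.59, 0.085, 0.043], 0.43)]
top coral_plug [([0.668, -0.422, 0.011], 0.48)]
top slot_open_end [([0.592, 0.087, 0.046], 0.88), ([0.769, 0.041, 0.087], 0.66)]
top slot_capped_end [([0.589, 0.088, 0.048], 0.74)]
```

View pics/scene0.png

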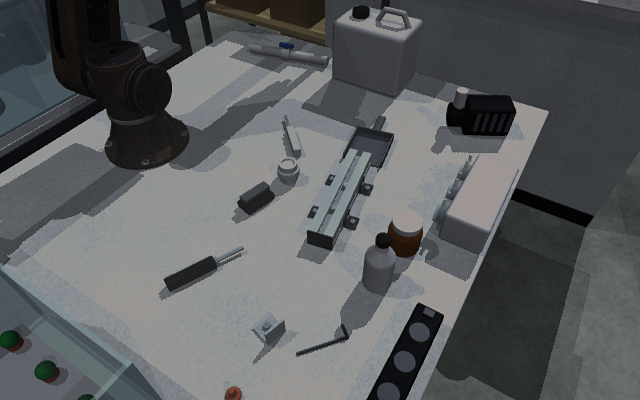

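View pics/top0.png

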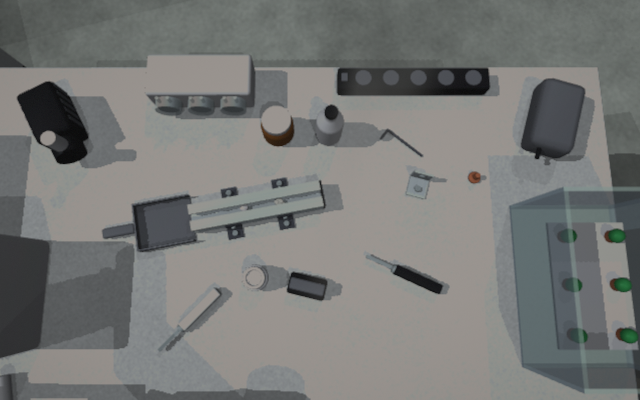

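Top view: rail from (190,215) at the scoop to the cap at (323,193). The black scraper's handle is at (417,279) and its tip at (367,255). The white look-alike is at (190,315). Next I'll measure these precisely.

```bash
cat > h.py <<'E'
from plant import ctrl,vision,nets
import cv2,numpy as np
def cloud(n,d):
    i=vision.camera_info(n);K=i["camera_matrix"];T=np.linalg.inv(i["camera_from_world"])
    v,u=np.mgrid[:d.shape[0],:d.shape[1]]
    P=np.stack([(u-K[0,2])/K[0,0]*d,(v-K[1,2])/K[1,1]*d,d],-1)
    return P@T[:3,:3].T+T[:3,3]
def proj(n,p):
    i=vision.camera_info(n);T=i["camera_from_world"];q=T[:3,:3]@np.asarray(p)+T[:3,3];w=i["camera_matrix"]@q;return w[:2]/w[2]
E
python3 - <<'E'
from h import *
d=np.load("top0.npy");P=cloud("top",d);im=cv2.imread("pics/top0.png")
z=P[...,2]
for name,(u0,u1,v0,v1),(a,b) in [("railtop",(185,330,170,240),(.040,.052)),("handle",(385,450,255,300),(.019,.035)),("blade",(360,396,245,275),(.008,.019))]:
    m=np.zeros(z.shape,bool);m[v0:v1,u0:u1]=1;m&=(d>0)&(z>a)&(z<b)
    q=P[m][:,:2];r=cv2.minAreaRect((q*1000).astype(np.float32));print(name,m.sum(),r,np.median(P[m][:,2]))
    print(cv2.boxPoints(r).tolist())
cv2.imwrite("pics/ztop.png",cv2.resize(im[165:260,100:340],None,fx=3.3,fy=3.3,interpolation=cv2.INTER_CUBIC))
cv2.imwrite("pics/zscr.png",cv2.resize(im[235:305,350:455],None,fx=7,fy=7,interpolation=cv2.INTER_CUBIC))
s=cv2.imread("pics/scene0.png");cv2.imwrite("pics/zscene.png",cv2.resize(s[110:260,290:410],None,fx=4,fy=4,interpolation=cv2.INTER_CUBIC))
E
```

```text
railtop 2817 ((594.176513671875, 84.95307159423828), (61.506046295166016, 305.68060302734375), 10.648059844970703) 0.04560265094545923
[[535.7118530273438, 229.47914123535156], [592.1942749023438, -70.93783569335938], [652.6411743164062, -59.572998046875], [596.1587524414062, 240.84397888183594]]
handle 524 ((434.1521911621094, -266.0704345703125), (130.88375854492188, 22.36763572692871), 65.35128021240234) 0.026697235955914056
[[396.69464111328125, -320.8851318359375], [417.024169921875, -330.213623046875], [471.6097412109375, -211.2557373046875], [451.28021240234375, -201.92724609375]]
blade 110 ((467.9519348144531, -196.7350616455078), (73.33113098144531, 17.28711700439453), 59.974674224853516) 0.015946322918954647
[[442.1214904785156, -224.15518188476562], [457.0887756347656, -232.80535888671875], [493.7823791503906, -169.31494140625], [478.8150939941406, -160.66476440429688]]
```

View pics/ztop.png

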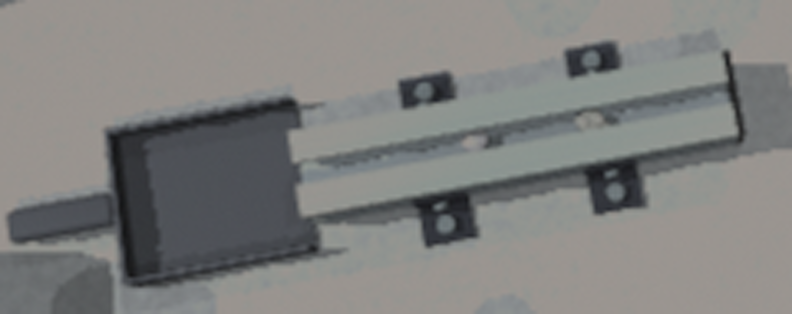

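View pics/zscr.png

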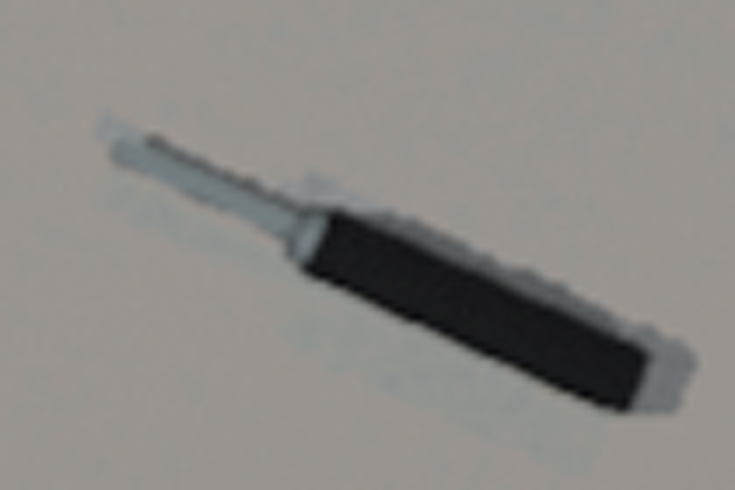

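View pics/zscene.png

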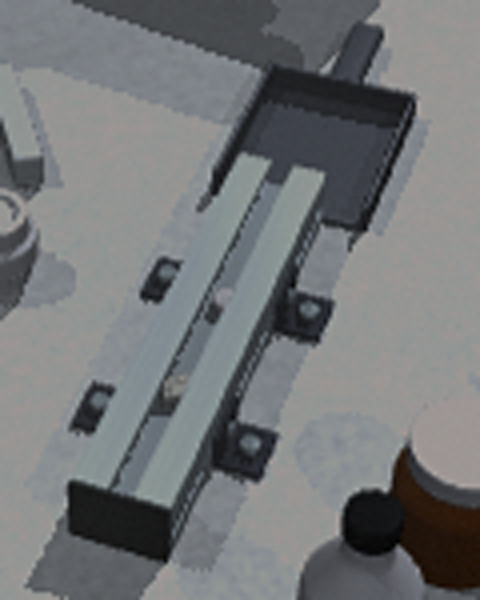

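```bash
cat >> h.py <<'E'
from scipy.spatial.transform import Rotation as Ro
from scipy.linalg import logm,expm
def ray(n,uv,z):
    i=vision.camera_info(n);K=i["camera_matrix"];T=np.linalg.inv(i["camera_from_world"])
    uv=np.atleast_2d(uv);r=np.c_[(uv[:,0]-K[0,2])/K[0,0],(uv[:,1]-K[1,2])/K[1,1],np.ones(len(uv))]@T[:3,:3].T
    o=T[:3,3];return o+r*((z-o[2])/r[:,2])[:,None]
def pose():
    o=ctrl.get_obs();T=np.eye(4);T[:3,:3]=Ro.from_euler('xyz',o["orientation"],degrees=True).as_matrix();T[:3,3]=o["tool_pos"];return T
def scr2tool(yaw,pitch):  # tool R for scraper yaw & tip-down pitch (deg)
    S=Ro.from_euler('zy',[0,0]).as_matrix()
    S=Ro.from_euler('ZY',[yaw,pitch],degrees=True).as_matrix()
    return np.c_[S[:,1],S[:,0],-S[:,2]],S
def rows(Tt,N,T0=None):
    T0=pose() if T0 is None else T0
    D=np.linalg.inv(T0)@Tt
    t=Ro.from_matrix(D[:3,:3]).as_rotvec()
    # equal rows: shift p then turn t/N ; sum R^k p = D_p
    r=t/N;A=sum(Ro.from_rotvec(r*k).as_matrix() for k in range(N));p=np.linalg.solve(A,D[:3,3])
    print("N",N,"turn",np.round(r/0.1,3),"shift",np.round(p/0.04,3))
E
python3 - <<'E'
from h import *
im=cv2.imread("pics/top0.png");g=im.max(2)
m=np.zeros(g.shape,np.uint8);m[255:300,385:450]=(g[255:300,385:450]<60)
v,u=np.nonzero(m);q=ray("top",np.c_[u,v],.026)[:,:2]*1000
r=cv2.minAreaRect(q.astype(np.float32));print("handle top",len(v),r,cv2.boxPoints(r).round(1).tolist())
c=q.mean(0);w,V=np.linalg.eigh(np.cov(q.T));print(c,V[:,1],np.degrees(np.arctan2(V[1,1],V[0,1])))
# tip: left end of blade, zoom (118,150)/7+(350,235)
print("tip",ray("top",[[350+125/7-.5,235+148/7-.5],[350+290/7,235+235/7]],.013))
print("chip",ray("top",[[100+590/3.3,165+120/3.3]],.035),"shell",ray("top",[[100+475/3.3,165+142/3.3]],.035))
# slot edges: profile across rail using depth
d=np.load("top0.npy");P=cloud("top",d)
m=(d>0)&(P[...,2]>.041)&(P[...,2]<.05);m[:, :185]=0;m[:,330:]=0;m[:170]=0;m[240:]=0
Q=P[m][:,:2]
from scipy.optimize import minimize
for th in (99.5,100,100.5,101,101.5):
    e=np.array([np.cos(np.radians(th)),np.sin(np.radians(th))]);n=np.array([-e[1],e[0]])
    y=Q@n;h,b=np.histogram(y,bins=np.arange(y.min(),y.max()+.002,.002));print(th,y.min().round(4),y.max().round(4),h.tolist())
    x=Q@e;print(np.percentile(x,[0,.5,99.5,100]))
E
```

```text
handle top 502 ((428.67669677734375, -274.39923095703125), (108.91679382324219, 22.468055725097656), 65.35598754882812) [[395.79998779296875, -319.20001220703125], [416.20001220703125, -328.6000061035156], [461.6000061035156, -229.60000610351562], [441.20001220703125, -220.1999969482422]]
[ 428.71311273 -274.22942238] [0.41692601 0.90894043] 65.35933485364252
tip [[ 0.48108604 -0.16497251  0.013     ]
 [ 0.4519991  -0.21865332  0.013     ]]
chip [[0.60260812 0.03584468 0.035     ]] shell [[0.58742584 0.11446019 0.035     ]]
99.5 -0.6327 -0.5669 [30, 66, 96, 117, 112, 123, 119, 113, 121, 113, 123, 113, 77, 46, 6, 1, 1, 2, 7, 39, 67, 116, 114, 119, 124, 118, 124, 120, 118, 126, 105, 64, 37]
[-0.16733753 -0.16586449  0.13652834  0.13850633]
100 -0.6313 -0.5679 [44, 104, 114, 112, 127, 117, 114, 121, 117, 112, 121, 112, 55, 3, 1, 2, 1, 2, 8, 65, 105, 124, 118, 119, 126, 118, 117, 117, 130, 118, 96, 37]
[-0.17243178 -0.1710723   0.13145986  0.13313202]
100.5 -0.6303 -0.5687 [76, 120, 110, 123, 117, 120, 116, 119, 115, 115, 123, 112, 4, 2, 1, 3, 1, 2, 10, 106, 113, 121, 119, 117, 127, 121, 118, 117, 124, 128, 77]
[-0.17760657 -0.17624807  0.12617476  0.128014  ]
101 -0.6301 -0.5684 [79, 120, 116, 119, 113, 123, 111, 118, 116, 121, 116, 110, 6, 2, 3, 2, 2, 0, 15, 106, 111, 126, 113, 119, 117, 127, 121, 121, 123, 119, 82]
[-0.18281617 -0.18151323  0.12083543  0.12303659]
101.5 -0.6307 -0.5671 [43, 96, 116, 124, 116, 120, 111, 115, 121, 118, 119, 105, 58, 5, 3, 3, 1, 2, 10, 61, 112, 115, 121, 118, 123, 113, 127, 123, 119, 122, 103, 34]
[-0.18827803 -0.18673119  0.11562589  0.11804981]
```

```bash
python3 - <<'E'
from h import *
R,S=scr2tool(65.36,0);T=np.eye(4);T[:3,:3]=R;T[:3,3]=[.435,-.2606,.15];rows(T,32)
E
```

```text
N 32 turn [ 0.    -0.     0.555] shift [ 0.158 -0.845  0.06 ]
```

```bash
for i in 1; do python3 -m jog '0 0 0.555 0.158 -0.845 0.06 1;0 0 0.555 0.158 -0.845 0.06 1;0 0 0.555 0.158 -0.845 0.06 1;0 0 0.555 0.158 -0.845 0.06 1;0 0 0.555 0.158 -0.845 0.06 1;0 0 0.555 0.158 -0.845 0.06 1;0 0 0.555 0.158 -0.845 0.06 1;0 0 0.555 0.158 -0.845 0.06 1'; done
python3 -m jog '0 0 0.555 0.158 -0.845 0.06 1;0 0 0.555 0.158 -0.845 0.06 1;0 0 0.555 0.158 -0.845 0.06 1;0 0 0.555 0.158 -0.845 0.06 1;0 0 0.555 0.158 -0.845 0.06 1;0 0 0.555 0.158 -0.845 0.06 1;0 0 0.555 0.158 -0.845 0.06 1;0 0 0.555 0.158 -0.845 0.06 1'
```

```text
clock: 2.1
tool_pos: [0.3764, 0.5019, 0.2073]
orientation: [180.0, 0.0, -128.5]
force: [-0.3, -0.1, 0.4]
opening: 0.0876
clock: 3.1
tool_pos: [0.5121, 0.2651, 0.1882]
orientation: [180.0, 0.0, -153.9]
force: [-0.5, -0.2, 0.8]
opening: 0.0882
```

```bash
python3 -m jog '0 0 0.555 0.158 -0.845 0.06 1;0 0 0.555 0.158 -0.845 0.06 1;0 0 0.555 0.158 -0.845 0.06 1;0 0 0.555 0.158 -0.845 0.06 1;0 0 0.555 0.158 -0.845 0.06 1;0 0 0.555 0.158 -0.845 0.06 1;0 0 0.555 0.158 -0.845 0.06 1;0 0 0.555 0.158 -0.845 0.06 1'
python3 -m jog '0 0 0.555 0.158 -0.845 0.06 1;0 0 0.555 0.158 -0.845 0.06 1;0 0 0.555 0.158 -0.845 0.06 1;0 0 0.555 0.158 -0.845 0.06 1;0 0 0.555 0.158 -0.845 0.06 1;0 0 0.555 0.158 -0.845 0.06 1;0 0 0.555 0.158 -0.845 0.06 1;0 0 0.555 0.158 -0.845 0.06 1'
python3 - <<'E'
from h import *
R,S=scr2tool(65.36,0);T=np.eye(4);T[:3,:3]=R;T[:3,3]=[.435,-.2606,.004];rows(T,6)
print(ctrl.get_obs()["joint_pos"])
E
```

```text
clock: 4.1
tool_pos: [0.5329, -0.007, 0.1691]
orientation: [180.0, 0.0, -179.4]
force: [0.2, 0.0, 0.6]
opening: 0.0877
clock: 5.1
tool_pos: [0.4347, -0.2617, 0.1499]
orientation: [180.0, 0.0, 155.2]
force: [0.3, -0.9, -0.1]
opening: 0.0878
N 6 turn [ 0.     0.001 -0.005] shift [0.001 0.005 0.608]
[-8.83293727e+00  8.57200228e+00 -2.64044964e+01  5.61496142e-03
 -5.49942331e+01 -1.59658952e+01]
```

```bash
python3 -m jog '0 0 -0.02 0 0.02 0.608 1;0 0 0 0 0 0.608 1;0 0 0 0 0 0.608 1;0 0 0 0 0 0.608 1;0 0 0 0 0 0.608 1;0 0 0 0 0 0.59 1;0 0 0 0 0 0 1'
python3 -m jog '0 0 0 0 0 0 -1;0 0 0 0 0 0 -1;0 0 0 0 0 0 -1;0 0 0 0 0 0 -1;0 0 0 0 0 0 -1;0 0 0 0 0 0 -1'
```

```text
clock: 5.98
tool_pos: [0.4343, -0.2598, 0.0033]
orientation: [-180.0, -0.2, 155.4]
force: [0.1, -0.0, 0.4]
opening: 0.0878
clock: 6.72
tool_pos: [0.4355, -0.26, 0.0046]
orientation: [180.0, 0.0, 155.4]
force: [0.1, -0.3, -0.2]
opening: 0.0333
```

```bash
python3 -m jog '0 0 0 0 0 0 -1;0 0 0 0 0 0 -1;0 0 0 0 0 0 -1;0 0 0 0 0 0 -1'
python3 -m jog '0 0 0 0 0 -0.6 -1;0 0 0 0 0 -0.6 -1;0 0 0 0 0 -0.6 -1;0 0 0 0 0 -0.6 -1;0 0 0 0 0 -0.6 -1;0 0 0 0 0 -0.6 -1;0 0 0 0 0 0 -1'
python3 - <<'E'
from h import *
for n in("scene","top"):
    p,d=vision.snapshot(n); cv2.imwrite(f"pics/{n}1.png",p[:,:,::-1]); np.save(f"{n}1.npy",d)
E
```

```text
clock: 7.22
tool_pos: [0.4356, -0.26, 0.0046]
orientation: [180.0, 0.0, 155.4]
force: [-0.2, -1.3, -0.4]
opening: 0.0216
clock: 8.1
tool_pos: [0.4363, -0.2601, 0.15]
orientation: [180.0, 0.2, 155.4]
force: [-0.1, 0.1, -0.9]
opening: 0.0218
```

View pics/top1.png

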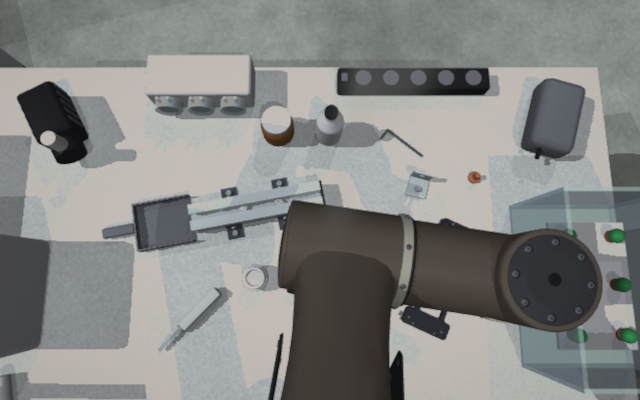

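View pics/scene1.png

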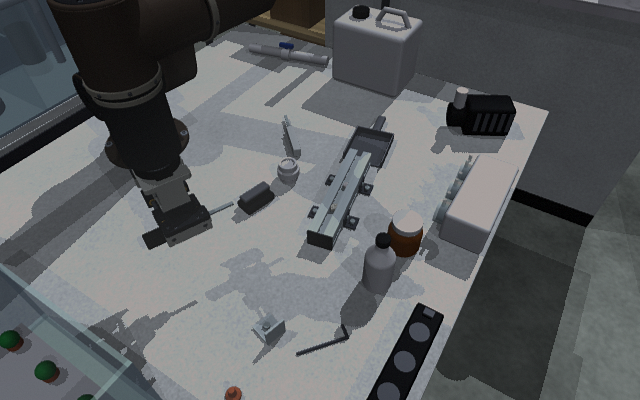

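```bash
cat >> h.py <<'E'
C=np.array([.5937,.0867]);RY=100.75
TIP=np.array([0,.1095,-.0084])
def tgt(x,y,z,pitch=32,yaw=RY):
    a=np.radians(RY);R,S=scr2tool(yaw,pitch);T=np.eye(4);T[:3,:3]=R
    tip=np.array([*(C+[x*np.cos(a)-y*np.sin(a),x*np.sin(a)+y*np.cos(a)]),z])
    T[:3,3]=tip-R@TIP;return T
def tip():
    T=pose();p=T[:3,:3]@TIP+T[:3,3];a=np.radians(RY);d=p[:2]-C;y=T[:3,1]
    return "tip world",p.round(4),"rail",np.round([d@[np.cos(a),np.sin(a)],d@[-np.sin(a),np.cos(a)],p[2]],4),"yaw",np.degrees(np.arctan2(y[1],y[0])).round(2),"pitch",np.degrees(np.arcsin(-y[2])).round(2)
E
python3 - <<'E'
from h import *
print(tip(), proj("scene",tip()[1]))
T=tgt(-.10,0,.11);print(T[:3,3]);rows(T,16)
E
```

```text
('tip world', array([ 0.4805, -0.1601,  0.1564]), 'rail', array([-0.2214,  0.1572,  0.1564]), 'yaw', np.float64(65.4), 'pitch', np.float64(-0.02)) [232.29612624 202.70593603]
[ 0.63050354 -0.10714983  0.16090256]
N 16 turn [ 0.338 -0.108 -0.375] shift [-0.274  0.274 -0.086]
```

Projected tip (232,203) matches what the picture shows, (233,204). Move above the slot.

```bash
python3 -m jog '0.338 -0.108 -0.375 -0.274 0.274 -0.086 -1;0.338 -0.108 -0.375 -0.274 0.274 -0.086 -1;0.338 -0.108 -0.375 -0.274 0.274 -0.086 -1;0.338 -0.108 -0.375 -0.274 0.274 -0.086 -1;0.338 -0.108 -0.375 -0.274 0.274 -0.086 -1;0.338 -0.108 -0.375 -0.274 0.274 -0.086 -1;0.338 -0.108 -0.375 -0.274 0.274 -0.086 -1;0.338 -0.108 -0.375 -0.274 0.274 -0.086 -1'
python3 -m jog '0.338 -0.108 -0.375 -0.274 0.274 -0.086 -1;0.338 -0.108 -0.375 -0.274 0.274 -0.086 -1;0.338 -0.108 -0.375 -0.274 0.274 -0.086 -1;0.338 -0.108 -0.375 -0.274 0.274 -0.086 -1;0.338 -0.108 -0.375 -0.274 0.274 -0.086 -1;0.338 -0.108 -0.375 -0.274 0.274 -0.086 -1;0.338 -0.108 -0.375 -0.274 0.274 -0.086 -1;0.338 -0.108 -0.375 -0.274 0.274 -0.086 -1'
python3 - <<'E'
from h import *
print(tip());print(ctrl.get_obs()["joint_pos"])
for n in("scene","top"):
    p,d=vision.snapshot(n); cv2.imwrite(f"pics/{n}2.png",p[:,:,::-1]); np.save(f"{n}2.npy",d); print(n,proj(n,tip()[1]))
s=cv2.imread("pics/scene2.png");cv2.imwrite("pics/zscene2.png",cv2.resize(s[130:280,230:390],None,fx=4,fy=4,interpolation=cv2.INTER_CUBIC))
rows(tgt(-.10,0,.06),1)
E
```

```text
clock: 9.2
tool_pos: [0.5443, -0.199, 0.166]
orientation: [-163.9, 2.4, 173.2]
force: [1.1, -0.4, -1.6]
opening: 0.0218
clock: 10.2
tool_pos: [0.6304, -0.1069, 0.1595]
orientation: [-147.9, -0.1, -169.2]
force: [-0.2, 0.7, -1.8]
opening: 0.0221
('tip world', array([ 0.612 , -0.0114,  0.1084]), 'rail', array([-0.0998,  0.0003,  0.1084]), 'yaw', np.float64(100.91), 'pitch', np.float64(32.08))
[ 22.77081944  19.18788846 -32.54252935  40.27353969 -53.42214929
 -40.80693799]
scene [327.16177117 198.15592787]
top [298.69785702 191.141424  ]
N 1 turn [-0.014 -0.014  0.041] shift [0.003 0.618 1.029]
```

View pics/zscene2.png

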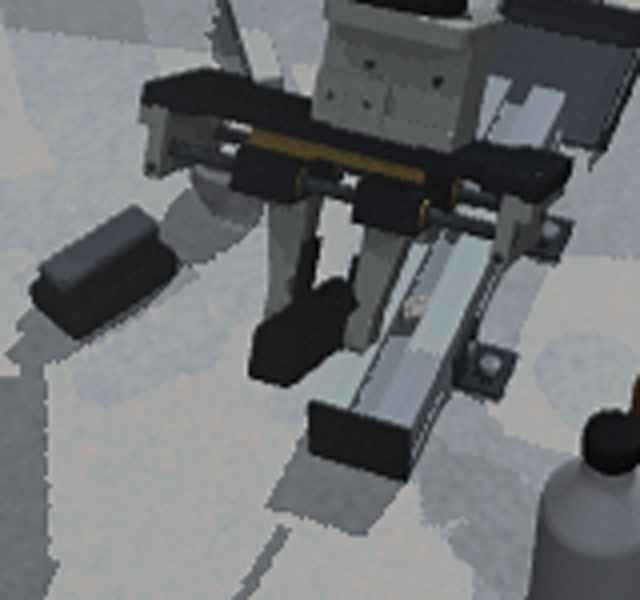

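View pics/top2.png

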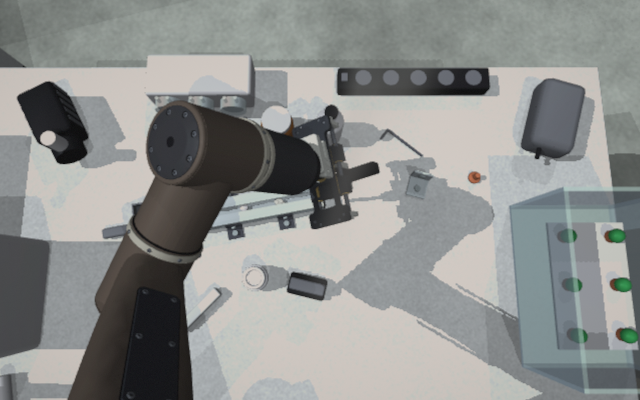

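```bash
python3 - <<'E'
from h import *
d0=np.load("top0.npy");P0=cloud("top",d0)
for nm,(u0,u1,v0,v1) in {"bottle":(310,345,100,148),"jar":(258,296,103,148),"union":(240,270,262,292)}.items():
    Q=P0[v0:v1,u0:u1].reshape(-1,3);Q=Q[(Q[:,2]>.04)&(Q[:,2]<.2)];t=Q[Q[:,2]>np.percentile(Q[:,2],70)];print(nm,Q[:,2].max().round(3),t.mean(0).round(3),Q.min(0).round(3),Q.max(0).round(3))
# scene cam: arm points lowest near
for n in("top","scene"):
    d=np.load(n+"2.npy");P=cloud(n,d);q=P[(d>0)&(P[...,2]>.16)&(P[...,0]>.66)&(P[...,1]<.25)&(P[...,1]>-.2)&(P[...,0]<.85)]
    print(n,len(q),np.percentile(q,[0,5,50,95,100],axis=0).round(3).tolist() if len(q) else 0)
for x in (-.1,.0,.17):
    T=tgt(x,0,.031)
    for s in(1,-1):
        for y in (-.039,.039): print(x,s,y,(T@[s*.097,y,-.066,1])[:3].round(3))
E
```

```text
bottle 0.154 [ 0.77  -0.079  0.141] [ 0.743 -0.109  0.041] [ 0.8   -0.049  0.154]
jar 0.091 [0.779 0.04  0.087] [0.742 0.004 0.04 ] [0.813 0.077 0.091]
union 0.059 [0.434 0.087 0.055] [0.408 0.06  0.04 ] [0.46  0.114 0.059]
top 952 [[0.66, -0.094, 0.23], [0.662, -0.083, 0.236], [0.696, -0.053, 0.257], [0.715, -0.01, 0.312], [0.721, -0.0, 0.325]]
scene 1278 [[0.66, -0.098, 0.201], [0.662, -0.088, 0.216], [0.673, -0.055, 0.257], [0.716, -0.015, 0.302], [0.721, 0.004, 0.322]]
-0.1 1 -0.039 [ 0.535 -0.123  0.159]
-0.1 1 0.039 [ 0.523 -0.058  0.117]
-0.1 -1 -0.039 [ 0.725 -0.087  0.159]
-0.1 -1 0.039 [ 0.713 -0.022  0.117]
0.0 1 -0.039 [ 0.516 -0.025  0.159]
0.0 1 0.039 [0.504 0.04  0.117]
0.0 -1 -0.039 [0.707 0.011 0.159]
0.0 -1 0.039 [0.694 0.076 0.117]
0.17 1 -0.039 [0.484 0.142 0.159]
0.17 1 0.039 [0.472 0.207 0.117]
0.17 -1 -0.039 [0.675 0.178 0.159]
0.17 -1 0.039 [0.663 0.243 0.117]
```

```bash
python3 - <<'E'
from h import *
d=np.load("scene0.npy");P=cloud("scene",d)
a=np.radians(RY);e=np.array([np.cos(a),np.sin(a)]);n=np.array([-e[1],e[0]])
for nm in("scene","top"):
    d=np.load(nm+"0.npy");P=cloud(nm,d)
    q=P[(d>0)&(P[...,2]>.041)&(P[...,2]<.05)];q=q[(abs((q[:,:2]-C)@n)<.04)&(abs((q[:,:2]-C)@e)<.165)]
    x=(q[:,:2]-C)@e;y=(q[:,:2]-C)@n
    for lo,hi in((-.14,-.05),(-.05,.05),(.05,.14)):
        k=(x>lo)&(x<hi);yy=y[k];l=yy[yy<0];h=yy[yy>0]
        print(nm,lo,"outer",np.percentile(yy,[.5,99.5]).round(4),"inner",np.percentile(l,98).round(4),np.percentile(h,2).round(4),"mid lips",np.round((l.mean()+h.mean())/2,4))
    print("xends",np.percentile(x,[.3,99.7]).round(4),q[:,2].mean().round(4))
E
```

```text
scene -0.14 outer [-0.0312  0.0288] inner -0.0091 0.006 mid lips -0.0017
scene -0.05 outer [-0.0316  0.0286] inner -0.0087 0.006 mid lips -0.0017
scene 0.05 outer [-0.0315  0.0289] inner -0.009 0.0066 mid lips -0.0016
xends [-0.1537  0.1517] 0.0454
top -0.14 outer [-0.0298  0.03  ] inner -0.0075 0.0081 mid lips 0.0004
top -0.05 outer [-0.0299  0.0301] inner -0.0076 0.0079 mid lips 0.0003
top 0.05 outer [-0.03    0.0302] inner -0.0076 0.0079 mid lips 0.0002
xends [-0.1539  0.1496] 0.0456
```

```bash
python3 - <<'E'
from h import *
# overlay predicted handle wireframe with current pose (pics2)
T=pose()
def corners():
    # scraper frame in tool: x->tool y, y->tool x, z->-tool z ; grip at tool (0,-.0005,-.0084)
    out=[]
    for x in(-.07,.04):
        for y in(-.011,.011):
            for z in(-.013,.013): out.append((T@[y,x-.0005,-.0084-z,1])[:3])
    return np.array(out)
c=corners()
for nm,(u0,v0,w,h) in {"scene":(280,190,60,50),"top":(320,145,70,55)}.items():
    im=cv2.imread(f"pics/{nm}2.png");s=11
    z=cv2.resize(im[v0:v0+h,u0:u0+w],None,fx=s,fy=s,interpolation=cv2.INTER_CUBIC)
    p=np.array([(proj(nm,q)-[u0,v0]+.5)*s for q in c]).astype(int)
    for i in range(8):
        for b in(1,2,4):
            if not i&b: cv2.line(z,tuple(map(int,p[i])),tuple(map(int,p[i|b])),(0,0,255),1)
    z=cv2.convertScaleAbs(z,alpha=1.6,beta=20)
    cv2.imwrite(f"pics/ov_{nm}2.png",z)
E
```

```text
(no output)
```

View pics/ov_scene2.png

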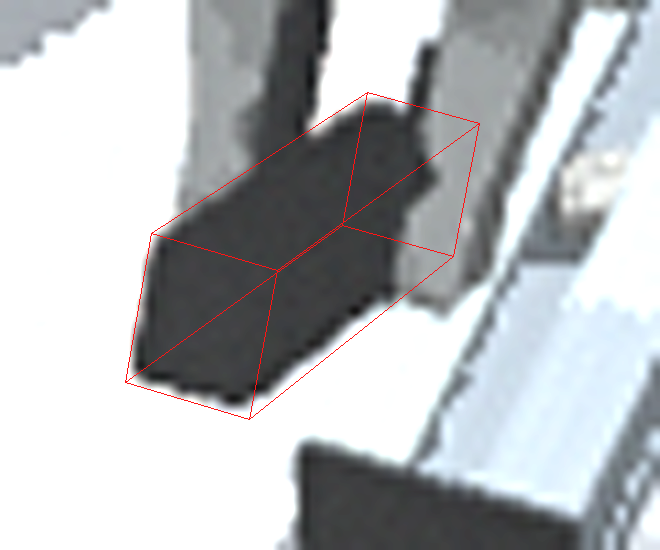

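View pics/ov_top2.png

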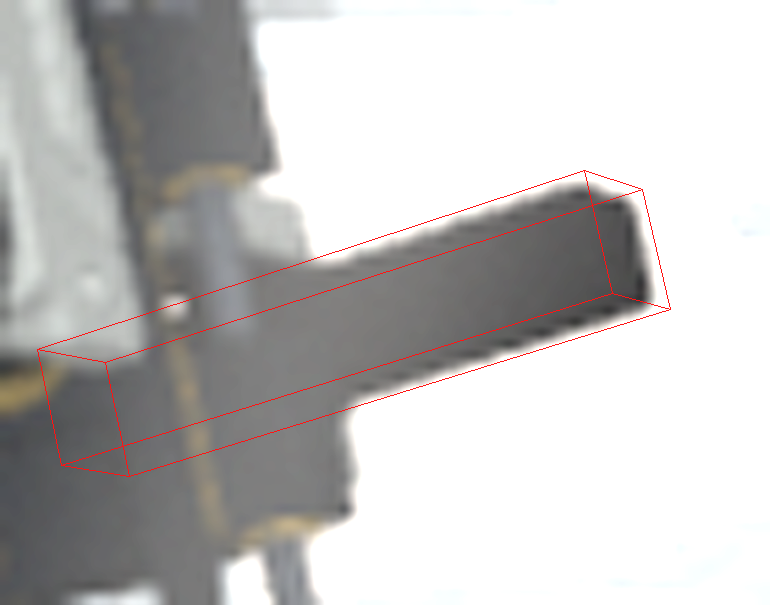

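```bash
python3 - <<'E'
from h import *
print(tip());rows(tgt(-.09,-.0007,.052),4)
E
```

```text
('tip world', array([ 0.612 , -0.0107,  0.1079]), 'rail', array([-0.0992,  0.0002,  0.1079]), 'yaw', np.float64(101.03), 'pitch', np.float64(32.08))
N 4 turn [-0.003 -0.004  0.01 ] shift [-0.004  0.234  0.266]
```

```bash
python3 -m jog '0 0 0.01 -0.004 0.234 0.266 -1;0 0 0.01 -0.004 0.234 0.266 -1;0 0 0.01 -0.004 0.234 0.266 -1;0 0 0.01 -0.004 0.234 0.266 -1;0 0 0 0 0 0 -1'
python3 - <<'E'
from h import *
print(tip());rows(tgt(-.09,-.0007,.032),4)
p,d=vision.snapshot("scene");cv2.imwrite("pics/s3.png",cv2.resize(p[150:270,250:400,::-1],None,fx=5,fy=5,interpolation=cv2.INTER_CUBIC))
E
```

```text
clock: 10.92
tool_pos: [0.6291, -0.0985, 0.104]
orientation: [-148.0, 0.0, -169.5]
force: [0.3, -0.3, -2.4]
opening: 0.0217
('tip world', array([ 0.6114, -0.0029,  0.053 ]), 'rail', array([-0.0913, -0.0006,  0.053 ]), 'yaw', np.float64(100.52), 'pitch', np.float64(32.05))
N 4 turn [-0.002 -0.004 -0.009] shift [-0.003  0.077  0.108]
```

View pics/s3.png

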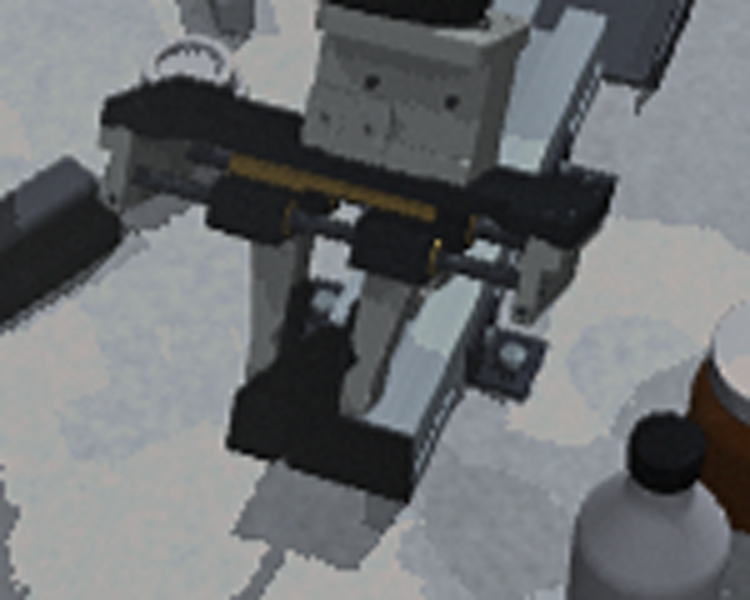

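```bash
python3 -m jog '0 0 0 -0.003 0.077 0.108 -1;0 0 0 -0.003 0.077 0.108 -1;0 0 0 0 0.077 0.108 -1;0 0 0 0 0.077 0.108 -1;0 0 0 0 0 0 -1'
python3 - <<'E'
from h import *
print(tip());print(ctrl.get_obs()["moment"])
rows(tgt(-.09,-.0007,.031),1)
rows(tgt(.13,-.0007,.031),18)
E
```

```text
clock: 11.6
tool_pos: [0.6297, -0.097, 0.0837]
orientation: [-148.0, 0.1, -169.5]
force: [0.7, -0.6, -1.9]
opening: 0.0216
('tip world', array([ 0.6119, -0.0013,  0.0327]), 'rail', array([-0.0899, -0.0015,  0.0327]), 'yaw', np.float64(100.48), 'pitch', np.float64(32.04))
[2.10114699 0.25238771 0.00851166]
N 1 turn [-0.007 -0.003 -0.04 ] shift [0.009 0.021 0.04 ]
N 18 turn [-0.    -0.    -0.002] shift [ 0.001  0.26  -0.16 ]
```

```bash
python3 -m jog '0 0 -0.02 0.009 0.26 -0.15 -1;0 0 -0.02 0.005 0.26 -0.15 -1;0 0 0 0.001 0.26 -0.16 -1;0 0 0 0.001 0.26 -0.16 -1;0 0 0 0.001 0.26 -0.16 -1;0 0 0 0.001 0.26 -0.16 -1'
python3 - <<'E'
from h import *
print(tip());print(ctrl.get_obs()["moment"])
rows(tgt(.13,-.0007,.031),13)
E
```

```text
clock: 12.35
tool_pos: [0.6156, -0.0244, 0.083]
orientation: [-148.0, 0.0, -169.2]
force: [0.1, 0.2, -0.6]
opening: 0.022
('tip world', array([0.5974, 0.0712, 0.0321]), 'rail', array([-0.016 , -0.0008,  0.0321]), 'yaw', np.float64(100.73), 'pitch', np.float64(32.03))
[2.06375947 0.32744306 0.01194374]
N 13 turn [-0.  0. -0.] shift [ 0.     0.239 -0.147]
```

```bash
python3 -m jog '0 0 0 0 0.24 -0.148 -1;0 0 0 0 0.24 -0.148 -1;0 0 0 0 0.24 -0.148 -1;0 0 0 0 0.24 -0.148 -1;0 0 0 0 0.24 -0.148 -1;0 0 0 0 0.24 -0.148 -1;0 0 0 0 0.24 -0.148 -1'
python3 - <<'E'
from h import *
print(tip());print(ctrl.get_obs()["moment"])
rows(tgt(.13,-.0007,.031),6)
p,d=vision.snapshot("scene");cv2.imwrite("pics/s4.png",cv2.resize(p[80:230,250:410,::-1],None,fx=4,fy=4,interpolation=cv2.INTER_CUBIC))
p,d=vision.snapshot("top");cv2.imwrite("pics/t4.png",p[:,:,::-1])
E
```

```text
clock: 13.22
tool_pos: [0.6009, 0.0529, 0.0825]
orientation: [-148.0, 0.0, -169.3]
force: [-0.2, -1.2, -0.3]
opening: 0.0221
('tip world', array([0.5827, 0.1485, 0.0315]), 'rail', array([ 0.0628, -0.0008,  0.0315]), 'yaw', np.float64(100.72), 'pitch', np.float64(32.03))
[ 1.98774116  0.29337768 -0.02394825]
N 6 turn [-0.001  0.001 -0.001] shift [ 0.     0.239 -0.146]
```

View pics/s4.png

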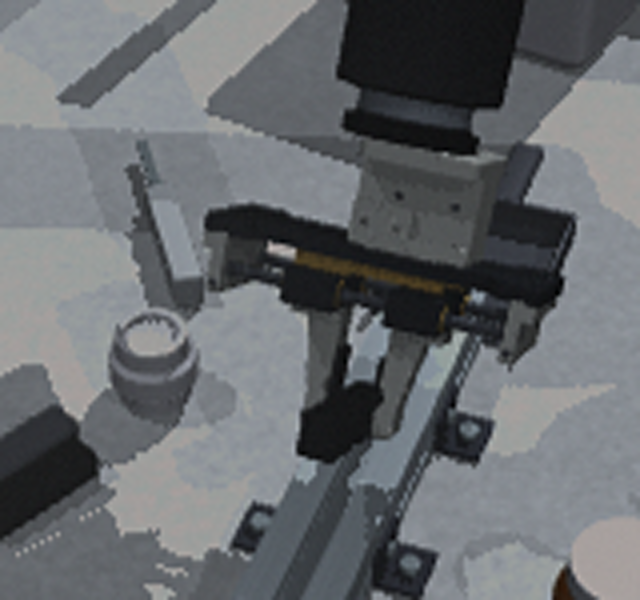

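View pics/t4.png

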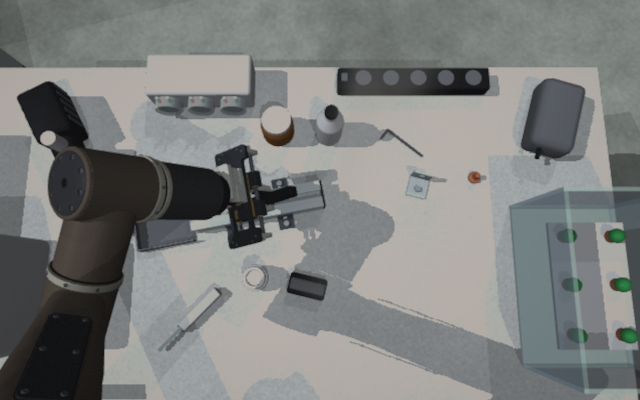

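```bash
python3 -m jog '0 0 0 0 0.24 -0.148 -1;0 0 0 0 0.24 -0.148 -1;0 0 0 0 0.24 -0.148 -1;0 0 0 0 0.24 -0.148 -1;0 0 0 0 0.24 -0.148 -1;0 0 0 0 0.24 -0.148 -1;0 0 0 0 0 0 -1'
python3 - <<'E'
from h import *
print(tip());print(ctrl.get_obs()["moment"])
rows(tgt(.168,-.0007,.032),6)
E
```

```text
clock: 14.2
tool_pos: [0.5885, 0.1198, 0.082]
orientation: [-148.0, 0.1, -169.2]
force: [1.1, -0.4, -1.1]
opening: 0.0221
('tip world', array([0.5703, 0.2154, 0.0311]), 'rail', array([ 0.1308, -0.001 ,  0.0311]), 'yaw', np.float64(100.78), 'pitch', np.float64(32.01))
[ 2.05257694  0.360779   -0.01478874]
N 6 turn [-0.     0.002  0.001] shift [ 0.002  0.129 -0.085]
```

```bash
python3 -m jog '0 0 0 0 0.129 -0.085 -1;0 0 0 0 0.129 -0.085 -1;0 0 0 0 0.129 -0.085 -1;0 0 0 0 0.129 -0.085 -1;0 0 0 0 0.129 -0.085 -1;0 0 0 0 0.129 -0.085 -1;0 0 0 0 0 0 -1'
python3 - <<'E'
from h import *
print(tip());print(ctrl.get_obs()["moment"])
p,d=vision.snapshot("scene");cv2.imwrite("pics/s5.png",cv2.resize(p[80:230,270:430,::-1],None,fx=4,fy=4,interpolation=cv2.INTER_CUBIC))
p,d=vision.snapshot("top");cv2.imwrite("pics/t5.png",cv2.resize(p[150:280,90:290,::-1],None,fx=4,fy=4,interpolation=cv2.INTER_CUBIC))
E
```

```text
clock: 15.08
tool_pos: [0.5815, 0.1557, 0.0829]
orientation: [-148.0, 0.0, -169.2]
force: [-0.7, -0.4, -1.7]
opening: 0.0212
('tip world', array([0.5633, 0.2513, 0.032 ]), 'rail', array([ 0.1673, -0.0009,  0.032 ]), 'yaw', np.float64(100.75), 'pitch', np.float64(32.02))
[2.06890547 0.32131423 0.02738369]
```

View pics/s5.png

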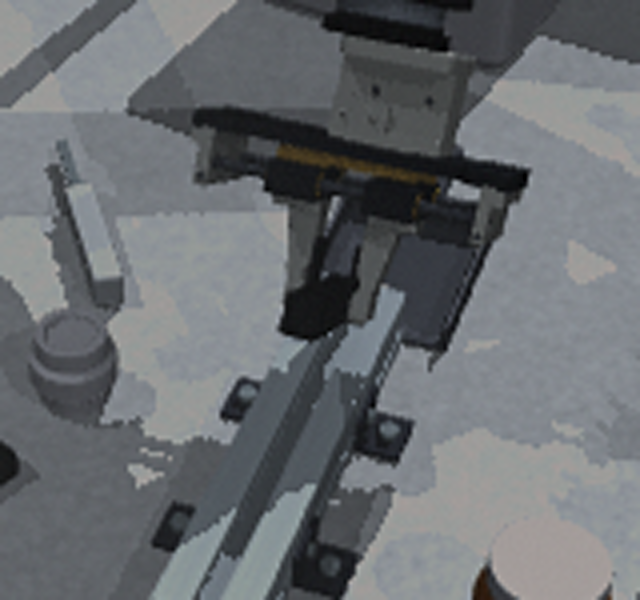

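View pics/t5.png

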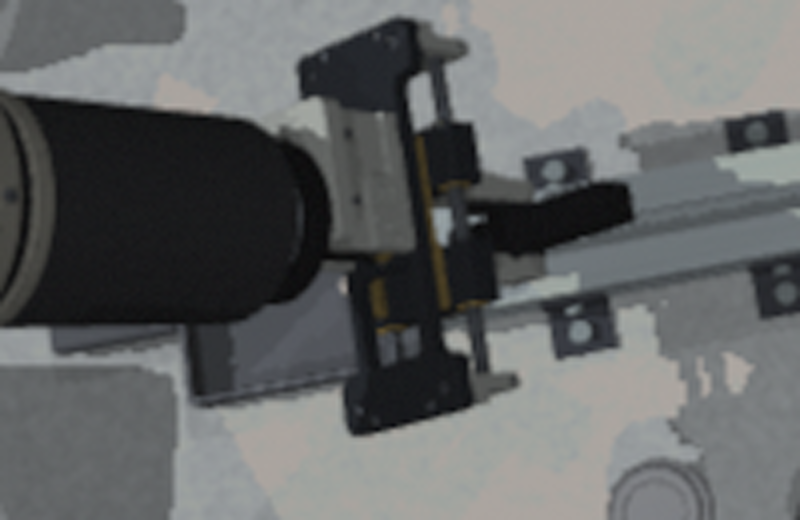

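```bash
python3 -m jog '0 0 0 0 -0.265 -0.424 -1;0 0 0 0 -0.265 -0.424 -1;0 0 0 0 -0.265 -0.424 -1;0 0 0 0 -0.265 -0.424 -1;0 0 0 0 -0.265 -0.424 -1;0 0 0 0 -0.265 -0.424 -1'
python3 - <<'E'
from h import *
print(tip())
# back over the capped end, higher
rows(tgt(-.05,0,.16),8)
E
```

```text
clock: 15.92
tool_pos: [0.5812, 0.1547, 0.2035]
orientation: [-148.0, 0.0, -169.3]
force: [0.1, 0.0, -0.2]
opening: 0.0217
('tip world', array([0.5631, 0.2502, 0.1526]), 'rail', array([ 0.1664, -0.0004,  0.1526]), 'yaw', np.float64(100.71), 'pitch', np.float64(32.03))
N 8 turn [-0.001 -0.    -0.001] shift [ 0.001 -0.586  0.339]
```

```bash
python3 -m jog '0 0 0 0 -0.586 0.339 -1;0 0 0 0 -0.586 0.339 -1;0 0 0 0 -0.586 0.339 -1;0 0 0 0 -0.586 0.339 -1;0 0 0 0 -0.586 0.339 -1;0 0 0 0 -0.586 0.339 -1;0 0 0 0 -0.586 0.339 -1;0 0 0 0 -0.586 0.339 -1'
python3 - <<'E'
from h import *
print(tip())
p,d=vision.snapshot("scene");cv2.imwrite("pics/s6.png",cv2.resize(p[80:230,270:430,::-1],None,fx=4,fy=4,interpolation=cv2.INTER_CUBIC))
p,d=vision.snapshot("top");cv2.imwrite("pics/t6.png",cv2.resize(p[150:280,90:290,::-1],None,fx=4,fy=4,interpolation=cv2.INTER_CUBIC))
for n in("scene","top"):
  for t in("chip_mid","shell_mid"): print(n,t,[(np.round(b["location"],3).tolist(),round(b["score"],2)) for b in nets.boxes_of(t,n)])
E
```

```text
clock: 16.92
tool_pos: [0.6215, -0.0589, 0.2104]
orientation: [-148.0, 0.0, -169.3]
force: [0.1, 0.2, -1.7]
opening: 0.0218
('tip world', array([0.6035, 0.0367, 0.1595]), 'rail', array([-0.0509, -0.0003,  0.1595]), 'yaw', np.float64(100.71), 'pitch', np.float64(32.03))
scene chip_mid [([0.78, -0.096, 0.094], 0.45), ([0.784, 0.021, 0.075], 0.34)]
scene shell_mid []
top chip_mid [([0.79, 0.049, 0.088], 0.64)]
top shell_mid []
```

View pics/s6.png

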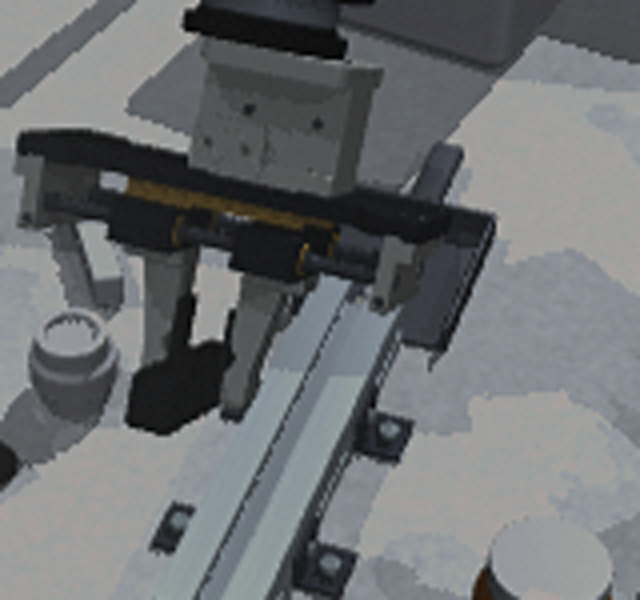

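View pics/t6.png

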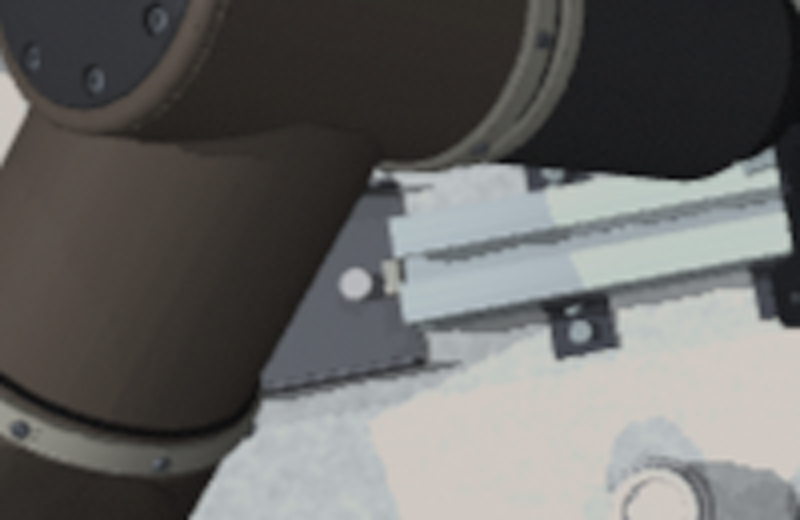

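```bash
python3 - <<'E'
from h import *
p,d=vision.snapshot("top");P=cloud("top",d)
a=np.radians(RY);e=np.array([np.cos(a),np.sin(a)]);n=np.array([-e[1],e[0]])
for v in range(213,227,1):
    print(v,[ (int(round(1000*((P[v,u,:2]-C)@e))),int(round(1000*P[v,u,2]))) for u in range(173,196)])
cv2.imwrite("pics/t7.png",cv2.resize(p[195:240,160:220,::-1],None,fx=12,fy=12,interpolation=cv2.INTER_CUBIC))
E
```

```text
213 [(196, 5), (194, 2), (192, 2), (189, 3), (187, 5), (185, 4), (183, 1), (179, 7), (178, 3), (176, 1), (174, 2), (170, 7), (169, 2), (166, 5), (165, 1), (162, 2), (150, 44), (147, 47), (145, 47), (143, 45), (141, 44), (139, 42), (141, 25)]
214 [(198, 0), (195, 1), (192, 4), (189, 5), (187, 4), (185, 3), (183, 3), (180, 4), (179, 2), (176, 4), (173, 6), (171, 7), (170, 2), (167, 3), (164, 5), (158, 19), (156, 21), (158, 3), (150, 27), (148, 24), (146, 25), (144, 22), (141, 25)]
215 [(198, 1), (196, 0), (192, 4), (190, 4), (188, 4), (186, 1), (183, 3), (180, 8), (178, 5), (176, 5), (174, 2), (172, 1), (171, -2), (163, 21), (161, 19), (158, 21), (156, 22), (154, 19), (154, 11), (149, 23), (145, 29), (144, 26), (141, 26)]
216 [(198, 2), (194, 7), (192, 6), (190, 4), (188, 3), (186, 3), (184, 3), (181, 5), (180, 1), (177, 2), (175, 1), (172, 2), (170, 3), (163, 22), (161, 22), (159, 20), (156, 23), (154, 20), (154, 12), (149, 23), (147, 23), (144, 28), (142, 25)]
217 [(198, 3), (196, 1), (193, 4), (190, 6), (186, 14), (183, 16), (181, 12), (179, 14), (177, 13), (178, 0), (175, 3), (172,
[... 1664 characters left out ...]
3), (195, 3), (193, 3), (191, 3), (187, 8), (184, 12), (182, 12), (180, 8), (180, 2), (177, 5), (174, 4), (172, 4), (171, 2), (168, 3), (165, 7), (164, 1), (161, 3), (149, 45), (146, 48), (144, 46), (141, 50), (140, 46)]
225 [(201, 2), (198, 4), (195, 5), (193, 3), (191, 3), (188, 4), (186, 5), (184, 3), (182, 3), (180, 2), (177, 3), (175, 4), (173, 1), (170, 4), (168, 4), (166, 2), (163, 6), (162, 2), (149, 46), (147, 46), (145, 42), (142, 47), (140, 46)]
226 [(200, 4), (199, 1), (196, 3), (193, 7), (190, 7), (189, 3), (186, 8), (184, 5), (182, 6), (180, 3), (177, 4), (175, 5), (173, 3), (171, 4), (169, 2), (166, 4), (164, 3), (162, 3), (149, 45), (147, 44), (144, 47), (143, 46), (140, 47)]
```

View pics/t7.png

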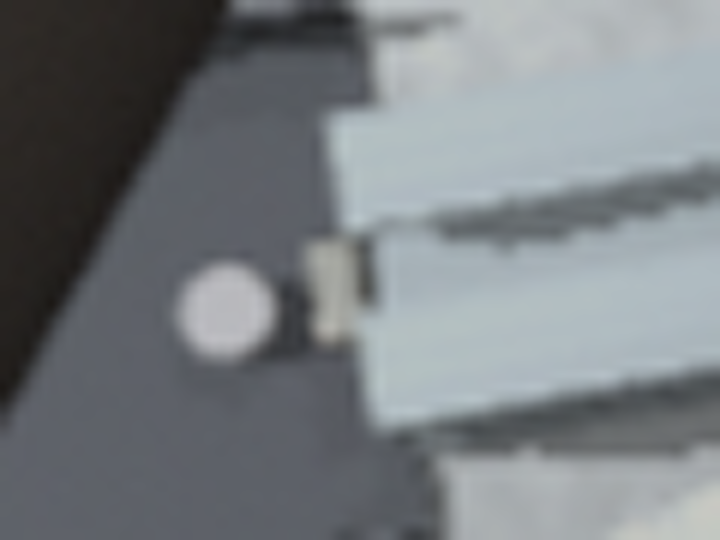

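Both pieces are in the pan. The shell lies flat at (225,310) in this crop. The chip stands on end beside the rail at (335,290), top at about 21 mm, so its centre is about 12 mm up, at rail x ≈ 158 mm. I'll lay the scraper back where it came from.

```bash
python3 - <<'E'
from h import *
R,S=scr2tool(65.36,0);T=np.eye(4);T[:3,:3]=R;T[:3,3]=[.4355,-.26,.14];rows(T,16)
E
```

```text
N 16 turn [-0.338  0.108  0.376] shift [ 0.268 -0.309  0.203]
```

```bash
python3 -m jog '-0.338 0.108 0.376 0.268 -0.309 0.203 -1;-0.338 0.108 0.376 0.268 -0.309 0.203 -1;-0.338 0.108 0.376 0.268 -0.309 0.203 -1;-0.338 0.108 0.376 0.268 -0.309 0.203 -1;-0.338 0.108 0.376 0.268 -0.309 0.203 -1;-0.338 0.108 0.376 0.268 -0.309 0.203 -1;-0.338 0.108 0.376 0.268 -0.309 0.203 -1;-0.338 0.108 0.376 0.268 -0.309 0.203 -1'
python3 -m jog '-0.338 0.108 0.376 0.268 -0.309 0.203 -1;-0.338 0.108 0.376 0.268 -0.309 0.203 -1;-0.338 0.108 0.376 0.268 -0.309 0.203 -1;-0.338 0.108 0.376 0.268 -0.309 0.203 -1;-0.338 0.108 0.376 0.268 -0.309 0.203 -1;-0.338 0.108 0.376 0.268 -0.309 0.203 -1;-0.338 0.108 0.376 0.268 -0.309 0.203 -1;-0.338 0.108 0.376 0.268 -0.309 0.203 -1'
python3 - <<'E'
from h import *
print(tip())
R,S=scr2tool(65.36,0);T=np.eye(4);T[:3,:3]=R;T[:3,3]=[.4355,-.26,.0055];rows(T,7)
p,d=vision.snapshot("scene");cv2.imwrite("pics/s8.png",p[:,:,::-1]);print(proj("scene",tip()[1]))
E
```

```text
clock: 18.27
tool_pos: [0.5425, -0.1793, 0.1911]
orientation: [-164.1, 2.6, 172.9]
force: [-0.4, 0.2, -1.1]
opening: 0.0215
clock: 19.27
tool_pos: [0.4344, -0.261, 0.1398]
orientation: [179.9, 0.0, 155.2]
force: [-0.0, 0.4, -2.1]
opening: 0.0218
('tip world', array([ 0.4804, -0.1616,  0.1484]), 'rail', array([-0.2229,  0.1576,  0.1484]), 'yaw', np.float64(65.17), 'pitch', np.float64(-0.14))
N 7 turn [ 0.003  0.001 -0.005] shift [-0.002  0.004  0.479]
[231.6137905  205.91760927]
```

View pics/s8.png

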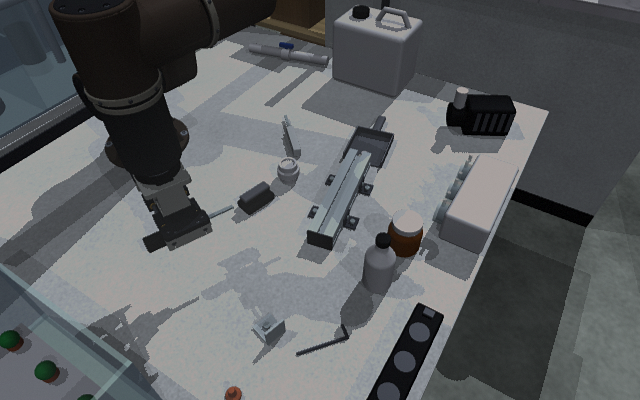

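The scraper hasn't slipped: tip at (232,206), as predicted. Lower and release.

```bash
python3 -m jog '0 0 0 0 0 0.479 -1;0 0 0 0 0 0.479 -1;0 0 0 0 0 0.479 -1;0 0 0 0 0 0.479 -1;0 0 0 0 0 0.479 -1;0 0 0 0 0 0.479 -1;0 0 0 0 0 0.46 -1;0 0 0 0 0 0 -1'
python3 -m jog '0 0 0 0 0 0 -0.3;0 0 0 0 0 0 0;0 0 0 0 0 0 0.5;0 0 0 0 0 0 1;0 0 0 0 0 0 1;0 0 0 0 0 0 1;0 0 0 0 0 0 1;0 0 0 0 0 0 1'
```

```text
clock: 20.32
tool_pos: [0.4346, -0.2606, 0.0058]
orientation: [180.0, -0.1, 155.3]
force: [-0.1, 0.2, -0.4]
opening: 0.0218
clock: 21.32
tool_pos: [0.4354, -0.2604, 0.0065]
orientation: [180.0, 0.0, 155.3]
force: [0.1, -0.3, -0.3]
opening: 0.087
```

Open. Go straight up and back toward the robot to clear the view.

```bash
python3 -m jog '0 0 0 0 0 -0.4 1;0 0 0 0 0 -0.8 1;0 0 0 0 0 -0.9 1;0 0 0 0 0 -0.9 1;0 0 0 0 0 -0.9 1;0 0 0 0 0 -0.9 1;0 0 0 0 0 0 1'
python3 -m jog '0 0 0 0 -0.9 0 1;0 0 0 0 -0.9 0 1;0 0 0 0 -0.9 0 1;0 0 0 0 -0.9 0 1;0 0 0 0 0 0 1;0 0 0 0 0 0 1'
python3 - <<'E'
from h import *
for n in("scene","top"):
    p,d=vision.snapshot(n); cv2.imwrite(f"pics/{n}9.png",p[:,:,::-1]); np.save(f"{n}9.npy",d)
print(ctrl.get_obs()["qvel"].round(2))
E
```

```text
clock: 22.2
tool_pos: [0.4369, -0.2609, 0.2015]
orientation: [179.9, 0.3, 155.4]
force: [-0.5, 0.6, -1.0]
opening: 0.0876
clock: 22.95
tool_pos: [0.3748, -0.391, 0.1977]
orientation: [180.0, -0.0, 155.3]
force: [-0.2, -0.4, 0.6]
opening: 0.0876
[ 0.43 -0.21  0.17  0.09 -0.06  0.15]
```

View pics/scene9.png

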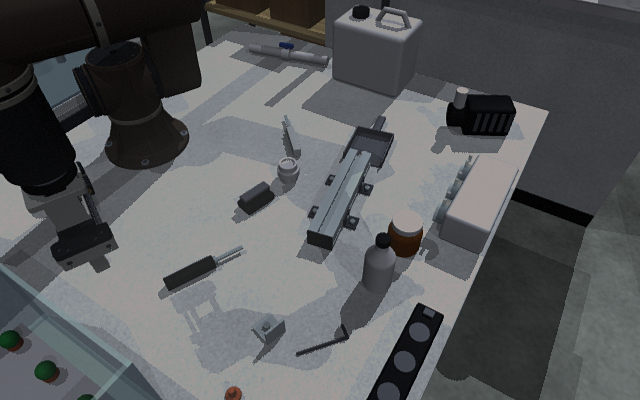

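View pics/top9.png

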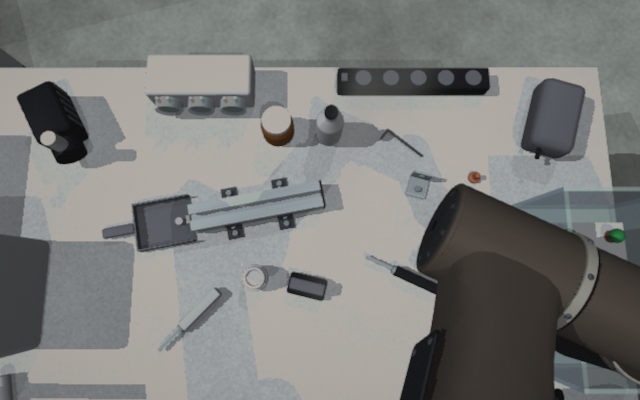

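The scraper lies flat at scene (190,273). The shell is in the scoop at top (179,220), with the chip next to it at (187,218). Everything else stands as in the first pictures.

```bash
python3 - <<'E'
from h import *
a=np.load("top0.npy");b=np.load("top9.npy");P=cloud("top",b)
q=P[205:230,172:192].reshape(-1,3);e=np.array([np.cos(np.radians(RY)),np.sin(np.radians(RY))]);x=(q[:,:2]-C)@e
k=(q[:,2]>.009)&(q[:,2]<.026)&(x>.152);print("pieces top max z",q[k,2].max(),"x range",x[k].min(),x[k].max())
P=cloud("scene",np.load("scene9.npy"));s=P[243:292,162:245].reshape(-1,3);print("scraper max z",np.percentile(s[:,2],99))
print(ctrl.close_job())
E
```

```text
pieces top max z 0.02540658697055853 x range 0.15374805088909074 0.19907614469590212
scraper max z 0.02818803669415759
the job is handed in; nothing more can be done
None
```

The job is done and handed in at about 23 s of the 64 s. No verdict was reported, so the result rests on my own checks.

**What I did:** I picked up the black scraper and put its blade into the slot behind both pieces, at rail x ≈ -90 mm, pitched 32° tip down. I pushed it along to rail x ≈ +167 mm, lifted it out, laid it flat where it had been lying, and backed the open gripper away.

**What the last checks showed:**
- **Pieces:** both are in the scoop's pan. The shell lies flat. The chip stands on its edge just inside the open side, with its centre about 12 mm up and about 9 mm inside the allowed limit. The highest depth reading on the pieces was 25 mm, noise included.
- **Scraper:** it lies flat and released, with its top about 26–28 mm up.
- **Everything else:** by eye, nothing else had moved between the first and last pictures, the scoop included.
- **Forces:** force readings stayed within about 2.5 N throughout, and I saw no sign of the fingers touching either piece.

**What disagreed or failed:**
- The two cameras differed by about 2 mm on where the slot's middle is; the blade went in without any contact force.
- The networks never found the shell, and after the push they gave only false hits for the chip. I located both pieces from the pictures and depth instead.

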